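# Dial the shower box's padlock open and take it off its staple

## Robot

A 6-joint arm with a two-finger parallel gripper is mounted at the origin on the work surface. World frame = base frame: x ahead of the robot, y to its left, z up, the work surface at z = 0. Lengths are in m, angles in degrees, forces in N, time in s.
With the tool pointing down it reaches from about 0.325 to 0.9 m from the base axis. Payload 6.1 kg.
Tool frame: the origin (TCP) lies on the centre line of the jaws, within the pads' length; the fingertips stand 8 mm ahead of it and the grasp point (between the pads) lies 11 mm behind it; z points along the fingers, y is the line along which they close (so a half turn about z gives the same grasp; the last joint's range is limited). The gripper opens to 87 mm and grips with 3 to 60 N. Pads are 19 mm wide; open, the fingers measure 117 mm over their backs; the gripper's body (75 mm by 190 mm) begins 51 mm behind the grasp point.
Start: joints at [-77.183, 12.628, 87.462, -0, 79.91, -7.225], TCP at [0.214, -0.587, 0.231] pointing down, gripper open.
Joint ranges: [-170.65, 170.65], [-52.31, 119.04], [5.05, 147.46], [-71.25, 251.25], [11.57, 151.72], [-153.62, 153.62]. Speed limits (degrees/s): [147.25, 147.25, 172.46, 180, 180, 180].

## Interface

Orientations are given as a 3x3 rotation matrix whose columns are the frame's x, y, z axes.
In Python, from workcell import arm gives the robot as it stands.
- The arm moves only by the shell command python3 -m creep 'ROWS' [FORCE]. ROWS is JSON, a list that holds one entry, the list of rows, each a list of 7 numbers: the shift along the tool's x, y, z in cm, then the turn, a rotation vector about the tool's x, y, z in rad, then the opening, from 0 (shut) to 1 (fully open). A call has 1 to 5 rows; each row is the pose to reach, as a shift and turn from the pose commanded when the call began, along the tool's axes at that moment; what a row does not reach only later rows make up. A row lasts 1/10 s, in which the tool goes at most 50 mm and 8.59 degrees, less where a joint would pass 70% of its speed; a pose out of reach is approached as far as the arm can. A call with a gripper value outside its range is refused whole. The fingers move at their own pace and stop on an object; FORCE is the grip in N (left out, the last holds). Time passes only in rows, so rows that repeat a pose let the fingers close. It gives the time, the measured TCP pose, the force, the opening and the grip force at its end, in the units of the state.
- arm.observe(): the state, without advancing time (a new reading comes with each control period).
- arm.capture(name): name is "side" or "top"; returns a dict with "img" (420x560x3 uint8, red, green, blue), "fx", "fy", "cx", "cy" (pixels), "distortion" ([k1, k2, p1, p2, k3] as OpenCV has them; the pictures are not rectified), "rvec" (rotation vector, rad) and "tvec" (3), from world to camera coordinates, as OpenCV has them. Camera axes: x right, y down, z forward; pixel columns grow to the right and rows downward; lengths in m; the calibration is good to about 2 mm. A picture is of the moment at which its call begins. There is no depth.
- arm.sign_off(): hands the job in; it is judged then, once.
The state is a dict: "time_s": time; "joint_positions": joint angles; "dq": joint speeds; "effort": joint torques, N m; "ee_pos": TCP position; "tcp_rot": TCP orientation; "contact_force": force on the tool from outside, world axes, zero at the start; "moment": the same for the moment, N m; "opening": finger opening in m; "grasp_force": force on a finger pad.
Only numpy, scipy, OpenCV 4.12 (cv2) and the standard library are available. Lean on these libraries where they do the work, as an engineer would, in place of code of your own. Each camera call takes 0.05 s, during which the arm holds its last target. There are 200 camera calls.

## Task

The padlock on the white valuables box has its first numbers dialled in already: turn its dial clockwise, click by click, until the long zero mark clicks home at the index mark beside the shackle, and do not run on past it. Then draw the lock's body back so that the staple pulls the shackle fully open, slip the open shackle out of the staple, and lift the lock, dial up, about 10 cm above the box. Finish while holding it up there, still, with the shackle open; never force the lock against the staple, and leave the brush, the pumice and the things on the soap mat where they are.

Things in the scene. Friction and masses are not known exactly. Their poses are not given: they have to be found in the camera images.
- lock_center (a point): Centre of the padlock's steel case, half-way up: 50 mm long (x), 52 mm wide (y), 20 mm thick (z), about 0.26 kg in all, loose, lying flat on the box's top, dial up. Axes: x towards the shackle, y to the left of that, z up out of the dial.
- crown (a point): Middle of the shackle's round end, on the bar's axis; moves with the shackle, axes as lock_center. The shackle is a flat U of 6 mm round steel, legs at y = +14 and -14 mm. Shut, this point is 23 mm in front of the case's front face and 1 mm below its mid-height. The leg at +14 is long and never leaves the case; the leg at -14 is short: its free tip lies 29 mm behind this point.
- knob (a point): Middle of the dial's round black grip knob, 21 mm across, its top 8 mm above this point, over the case's middle (axes as lock_center). Under it the black dial plate, 40 mm across, its face 9 mm below this point. White marks round it, one per click: eleven short, one long and broad (zero); a line on the knob's top points to zero too. The white index mark is on the case, at the shackle's side.
- dial (a joint): Turn of the dial, rad, growing clockwise seen from above; 0 with the zero mark at the index mark, and only there is the shackle free. Negative at the start, two to five clicks to go. It rests in notches 0.524 rad (30 degrees) apart and takes about 0.025 N m to click over; let go near a notch, it settles into it. Stops at -3.3 and +1.3.
- shackle (a joint): How far the shackle is drawn out of the case, m: 0 shut, 0.022 fully open. It moves with about 3 N and stays where it is left; with the dial off zero it is blocked after 1 mm. Fully open, the short leg's tip stands 16 mm clear of the case's front face: the staple's leg can pass out through that gap, towards -y of the lock.
- staple (a point): Point on the axis of the staple's near leg, which stands inside the shackle's U, 10 mm above the box's top. The staple is an upright loop of 5 mm round steel fixed on the box: this leg, a bar (underside 20, top 25 mm above the box's top) and a far leg 49 mm off along +y. Axes are the box's, z up. The padlock lies on the -y side, its shackle pointing roughly along +y.
- box: White steel valuables box, fixed, 200 mm (x) by 220 mm (y) and 85 mm high, with a flat flush top; origin at the centre of its underside, on the ledge. The staple's near leg is at x = -60, y = +10 mm of this frame.
- padlock: The whole padlock: axes as lock_center, origin 10 mm below it, on the case's underside.
- nail_brush: white plastic nail brush, 40 x 90 x 51 mm with its loop handle, lying bristles down on the box's lid behind the padlock; to be left alone. Origin at the centre of its underside.
- pumice: grey pumice stone, 45 x 75 x 28 mm, on the box's lid behind the padlock; to be left alone. Origin at the centre of its underside.
- soap_bar: white bar of soap, 55 x 85 x 26 mm, on the soap mat; to be left alone. Origin at the centre of its underside.
- squeeze_bottle: closed white squeeze bottle, 48 mm across and 126 mm tall, standing on the soap mat; to be left alone. Origin at the centre of its underside.
- travel_tube: steel twist-cap travel tube, 20 mm thick and 100 mm long, lying on its side on the soap mat; to be left alone. Origin at the centre of its underside.
- razor: grey razor, 105 mm long, 11 mm high, lying on the soap mat; to be left alone. Origin at the centre of its underside.

How it is judged (in metres and radians):
On the way, in this order (a step that is already met when the one before it is completed fails the run):
1. the dial's zero mark has clicked home at the index (within 8 degrees), the shackle still shut (value of joint dial between -0.14 and 0.14 rad and value of joint shackle below 0.004 m), for 0.2 s.
2. the shackle has been drawn at least 16 mm out of the case, the lock still at the staple (value of joint shackle above 0.016 m and distance between lock_center and staple below 0.08 m), for 0.1 s.
At the end, for the whole second after the job is handed in: The gripper still holds the padlock, at rest, its centre at least 70 mm above the box's top, off the staple and touching no part of the box, its dial up within 0.4 rad, its shackle at least 14 mm open (height (world z) of lock_center above 0.155 m and value of joint shackle above 0.014 m and angle between lock_center's own z axis and vertical below 0.4 rad and contact force between the fingers and padlock above 1 N and contact force between padlock and box below 0.2 N and linear speed of padlock below 0.03 m/s); the arm keeps its last pose, push and grip.
It fails at once if the dial run past zero by more than a click (value of joint dial above 0.75 rad).
It fails at once if the lock forced against the staple or the box (more than 60 N) (contact force between padlock and box above 60 N).
It fails at once if one of the other things moved by more than 25 mm (distance of any of nail_brush, pumice, soap_bar, squeeze_bottle, travel_tube, razor from where it was at the start of the episode above 0.025 m).
It also fails if it takes over 54 s, if anything falls off the work surface, if the arm or the gripper's body presses on something with over 40 N, if the wrist force passes 120 N, or if a joint passes its speed limit or range.

## Working session

There is one attempt and no reset: what is moved stays moved. The work goes in short steps, Python scripts to look and compute and a shell command to move; the robot and the scene stay as the last step left them, time stands still between calls to the robot, and variables do not carry over. Pictures are saved under pics/ and viewed, at most 11 in all, crops included, and the job is handed in when it is done.

```bash
mkdir -p pics; ls; python3 - <<'E'
from workcell import arm
import cv2,numpy as np,json
s=arm.observe();print(s)
for n in("top","side"):
    c=arm.capture(n);np.savez(f"{n}.npz",**c)
    cv2.imwrite(f"pics/{n}0.png",c["img"][:,:,::-1]);print({k:v for k,v in c.items() if k!="img"})
    R=cv2.Rodrigues(np.array(c["rvec"],float))[0];print(-R.T@np.array(c["tvec"]).ravel())
E
```

```text
pics
{'time_s': 0.0, 'joint_positions': array([-7.71856283e+01,  1.26754368e+01,  8.75253044e+01, -7.46461537e-04,
        7.99102614e+01, -7.22618011e+00]), 'dq': array([ 0.09459922, -0.01988605,  0.08689689, -0.00245107, -0.04446119,
        0.0615721 ]), 'effort': array([ 2.20785370e-05, -4.94613469e+01, -3.87376928e+01,  6.99390541e-02,
        5.69853990e-02, -1.63203172e-04]), 'ee_pos': array([ 0.21402369, -0.58657128,  0.22943939]), 'tcp_rot': array([[ 9.39449581e-01,  3.42686867e-01, -4.42199993e-04],
       [ 3.42687074e-01, -9.39447716e-01,  1.88626131e-03],
       [ 2.30973206e-04, -1.92358362e-03, -9.99998123e-01]]), 'contact_force': array([ 0.15710907, -0.09120612,  0.48042287]), 'moment': array([-0.0240313 , -0.02587798,  0.03339714]), 'grasp_force': 0.0, 'opening': 0.0868241922828606}
{'fx': 477.90904582137773, 'fy': 477.90904582137773, 'cx': 277.3353698264336, 'cy': 208.9614975205659, 'distortion': array([-0.13710018,  0.        ,  0.        ,  0.        ,  0.        ]), 'rvec': array([ 2.14278085, -2.20825263,  0.07310858]), 'tvec': array([0.03087806, 0.60171969, 0.94406099])}
[0.5261722  0.0028006  0.98863855]
{'fx': 380.4552422782959, 'fy': 380.4552422782959, 'cx': 282.01469062268933, 'cy': 210.5463930188725, 'distortion': array([0.02212066, 0.        , 0.        , 0.        , 0.        ]), 'rvec': array([ 0.61096351, -2.53699676,  1.28986586]), 'tvec': array([0.54521761, 0.23770984, 0.4892572 ])}
[0.3578086  0.47654998 0.48786673]
```

View pics/top0.png

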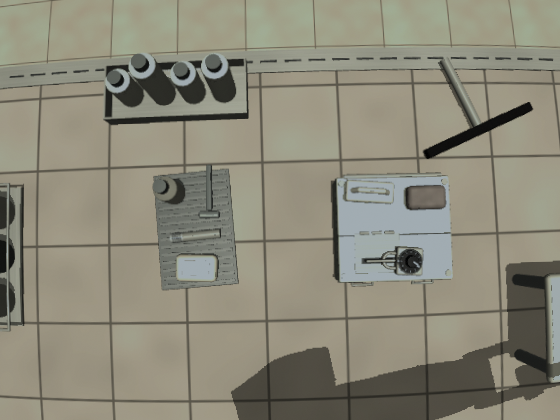

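View pics/side0.png

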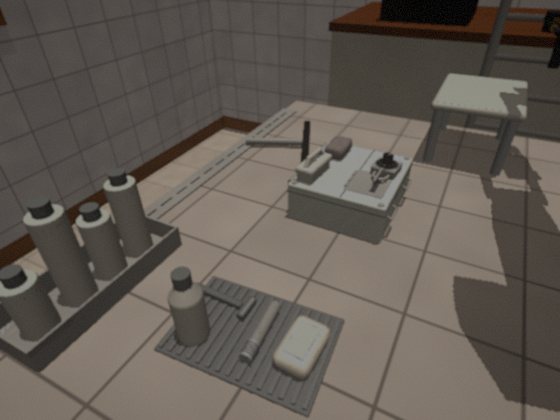

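The top view shows the box at cols 335–452, rows 175–283, with the lock's knob near (410,260) and its shackle pointing left (+y). The side view shows the lock near (388,165). I'll zoom in on the lock next.

```bash
cat > h.py <<'E'
import cv2,numpy as np
from workcell import arm
def cast(c,uv,z):
    K=np.array([[c["fx"],0,c["cx"]],[0,c["fy"],c["cy"]],[0,0,1.]])
    p=cv2.undistortPoints(np.array(uv,float).reshape(-1,1,2),K,np.array(c["distortion"])).reshape(-1,2)
    R=cv2.Rodrigues(np.array(c["rvec"],float))[0];o=-R.T@np.array(c["tvec"],float).ravel()
    d=np.c_[p,np.ones(len(p))]@R
    return o+d*((z-o[2])/d[:,2])[:,None]
def proj(c,X):
    K=np.array([[c["fx"],0,c["cx"]],[0,c["fy"],c["cy"]],[0,0,1.]])
    return cv2.projectPoints(np.array(X,float).reshape(-1,1,3),np.array(c["rvec"],float),np.array(c["tvec"],float),K,np.array(c["distortion"]))[0].reshape(-1,2)
def zoom(c,u,v,w,h,k,f):
    cv2.imwrite(f,cv2.resize(c["img"][v:v+h,u:u+w,::-1],None,fx=k,fy=k,interpolation=cv2.INTER_CUBIC))
E
python3 - <<'E'
from h import *
t=np.load("top.npz");s=np.load("side.npz")
a=cv2.resize(t["img"][215:290,330:460,::-1],None,fx=6,fy=6,interpolation=cv2.INTER_CUBIC) # 780x450
cv2.imwrite("pics/topz.png",a)
zoom(s,360,140,60,70,8,"pics/sidez.png")
hsv=cv2.cvtColor(t["img"],cv2.COLOR_RGB2HSV)
m=((hsv[...,1]<45)&(hsv[...,2]>120)).astype(np.uint8);m[:, :320]=0;m[:,470:]=0;m[:160]=0;m[300:]=0
m=cv2.morphologyEx(m,cv2.MORPH_CLOSE,np.ones((9,9)))
cs=max(cv2.findContours(m,0,2)[0],key=cv2.contourArea);r=cv2.minAreaRect(cs);b=cv2.boxPoints(r);print(r,b)
w=cast(t,b,.085);print(w,w.mean(0),np.linalg.norm(w-np.roll(w,1,0),axis=1))
E
```

```text
((394.5, 229.5), (139.0, 149.0), 90.0) [[320. 160.]
 [469. 160.]
 [469. 299.]
 [320. 299.]]
[[ 0.68905121 -0.07232339  0.085     ]
 [ 0.68187235 -0.36445479  0.085     ]
 [ 0.41360096 -0.34932642  0.085     ]
 [ 0.42553649 -0.06295322  0.085     ]] [ 0.55251525 -0.21226445  0.085     ] [0.26368126 0.29221959 0.26869761 0.28662182]
```

View pics/topz.png

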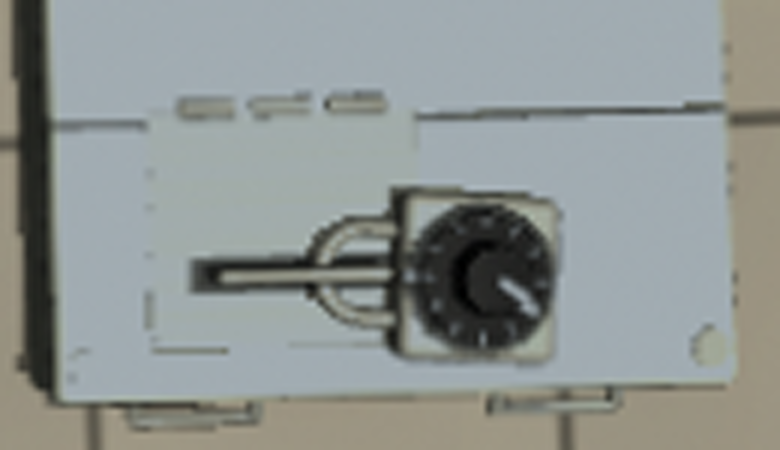

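View pics/sidez.png

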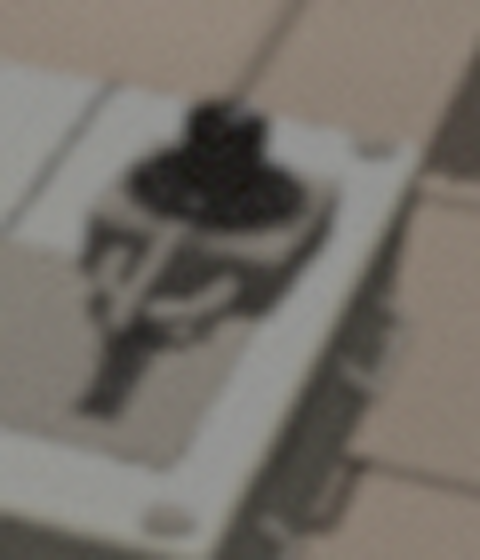

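The zoomed crops show the case at about (400–557, 190–358) in the zoomed top view. The dial plate is at about (483,277), the zero line points down and to the right at about 32°, and the index is on the left. That makes about 150°, or 5 clicks. The staple bar runs (220→395, 276), so its near leg is a few mm in front of the case.

```bash
python3 - <<'E'
from h import *
t=np.load("top.npz");s=np.load("side.npz")
Z=lambda p:(np.array(p,float)+.5)/6-.5+[330,215]
k=8;u0,v0=392,240
g=cv2.resize(cv2.cvtColor(t["img"],cv2.COLOR_RGB2GRAY)[240:280,392:428],None,fx=k,fy=k,interpolation=cv2.INTER_CUBIC)
m=(g<85).astype(np.uint8)
n,l,st,ce=cv2.connectedComponentsWithStats(m)
for i in range(1,n):
    if st[i,4]>800:
        c=cv2.findContours((l==i).astype(np.uint8),0,2)[0][0];(x,y),r=cv2.minEnclosingCircle(c)
        print(st[i],(x,y),r, cast(t,[(x+.5)/k-.5+u0,(y+.5)/k-.5+v0],.108)[0], r/k/477.9*.88)
c=cast(t,Z([[405,190],[558,200],[553,360],[398,355]]),.105);print("case",c,c.mean(0))
f=(c[0]+c[3]-c[1]-c[2]);print("yaw",np.degrees(np.arctan2(f[1],f[0])),np.linalg.norm(c[0]-c[1]),np.linalg.norm(c[0]-c[3]))
q=cast(t,Z([[530,305],[407,276],[483,277]]),.108);print("zero,index,centre",q)
print("knobtop centre",cast(t,Z([490,278]),.125))
b=cast(t,Z([[220,277],[395,276]]),.110);print("bar",b)
print("box corner BL,BR",cast(t,Z([[58,402],[735,383]]),.085))
print("side knob top c", cast(s,[[360+(227+.5)/8-.5,140+(112+.5)/8-.5]],.125))
E
```

```text
[    0    52   243   219 33475] (109.89805603027344, 160.5) 135.1427764892578 [ 0.49460058 -0.22176121  0.108     ] 0.03110630971713405
case [[ 0.5197998  -0.20811922  0.105     ]
 [ 0.51497793 -0.25622944  0.105     ]
 [ 0.46560727 -0.25247743  0.105     ]
 [ 0.46907679 -0.20381285  0.105     ]] [ 0.49236545 -0.23015974  0.105     ]
yaw 85.10302057140629 0.048351257500777164 0.050905482032332826
zero,index,centre [[ 0.48301323 -0.24507551  0.108     ]
 [ 0.49338428 -0.20689977  0.108     ]
 [ 0.49218862 -0.23067039  0.108     ]]
knobtop centre [[ 0.49246164 -0.22830537  0.125     ]]
bar [[ 0.49523125 -0.14850637  0.11      ]
 [ 0.49359639 -0.20268825  0.11      ]]
box corner BL,BR [[ 0.45697121 -0.10027114  0.085     ]
 [ 0.45443574 -0.31731595  0.085     ]]
side knob top c [[ 0.49338334 -0.23568573  0.125     ]]
```

```bash
python3 -m creep '[[[2,-1.2,0,0,0,0,1],[5.8,-3.6,0,0,0,0,1],[9.6,-6,0,0,0,0,0.8],[13.5,-8.4,0,0,0,0,0.6],[17.3,-10.8,0,0,0,0,0.6]]]'
python3 -m creep '[[[4,-2.5,0,0,0,0,0.6],[8,-5,0,0,0,0,0.6],[12,-7.5,0,0,0,0,0.6],[16,-10,0,0,0,0,0.6],[19,-12,0,0,0,0,0.6]]]'
```

```text
time_s: 0.6
ee_pos: [0.3403, -0.4247, 0.2301]
tcp_rot: [[0.94, 0.342, -0.0], [0.342, -0.94, 0.001], [0.0, -0.001, -1.0]]
contact_force: [0.2, -0.5, 0.3]
opening: 0.0704
grasp_force: 0.0
time_s: 1.1
ee_pos: [0.4781, -0.246, 0.2302]
tcp_rot: [[0.939, 0.344, -0.0], [0.344, -0.939, 0.001], [0.0, -0.001, -1.0]]
contact_force: [0.4, 0.5, -0.5]
opening: 0.0521
grasp_force: 0.0
```

```bash
python3 -m creep '[[[2.04,-1.13,1,0,0,0,0.6],[2.04,-1.13,2,0,0,-0.15,0.6],[2.04,-1.13,3,0,0,-0.3,0.6],[2.04,-1.13,4,0,0,-0.45,0.6],[2.04,-1.13,4,0,0,-0.6,0.6]]]'
python3 -m creep '[[[0,0,0,0,0,-0.15,0.6],[0,0,0,0,0,-0.3,0.6],[0,0,0,0,0,-0.45,0.6],[0,0,0,0,0,-0.6,0.6],[0,0,0,0,0,-0.75,0.6]]]'
python3 -m creep '[[[0,0,0,0,0,-0.15,0.6],[0,0,1,0,0,-0.3,0.6],[0,0,2,0,0,-0.45,0.6],[0,0,3,0,0,-0.6,0.6],[0,0,3,0,0,-0.74,0.6]]]'
python3 -m creep '[[[0,0,0,0,0,0,0.6]]]'
python3 - <<'E'
from h import *
for n,b in(("top",(380,225,70,60)),("side",(355,125,75,70))):
    c=arm.capture(n);zoom(c,*b,5,f"pics/{n}1.png")
a=cv2.imread("pics/top1.png");b=cv2.imread("pics/side1.png");b=cv2.resize(b,None,fx=a.shape[0]/b.shape[0],fy=a.shape[0]/b.shape[0])
cv2.imwrite("pics/c1.png",np.hstack([a,b]));print(arm.observe()["joint_positions"])
E
```

```text
time_s: 1.6
ee_pos: [0.4912, -0.23, 0.1882]
tcp_rot: [[0.576, 0.817, -0.003], [0.817, -0.576, 0.002], [-0.0, -0.004, -1.0]]
contact_force: [-0.1, -0.2, -0.3]
opening: 0.0521
grasp_force: 0.0
time_s: 2.1
ee_pos: [0.492, -0.2307, 0.19]
tcp_rot: [[-0.135, 0.991, -0.001], [0.991, 0.135, 0.001], [0.001, -0.001, -1.0]]
contact_force: [0.2, 0.1, 0.6]
opening: 0.0522
grasp_force: 0.0
time_s: 2.6
ee_pos: [0.4911, -0.2301, 0.1583]
tcp_rot: [[-0.768, 0.641, -0.003], [0.641, 0.768, 0.002], [0.004, -0.0, -1.0]]
contact_force: [0.5, -0.7, 1.2]
opening: 0.0522
grasp_force: 0.0
time_s: 2.7
ee_pos: [0.4918, -0.2306, 0.1596]
tcp_rot: [[-0.764, 0.645, -0.001], [0.645, 0.764, 0.001], [0.002, -0.0, -1.0]]
contact_force: [0.0, -0.4, 0.7]
opening: 0.0522
grasp_force: 0.0
[-3.34396288e+01  5.08633430e+00  1.03701363e+02  3.31796673e-03
  7.12286979e+01 -8.30119884e+01]
```

View pics/c1.png

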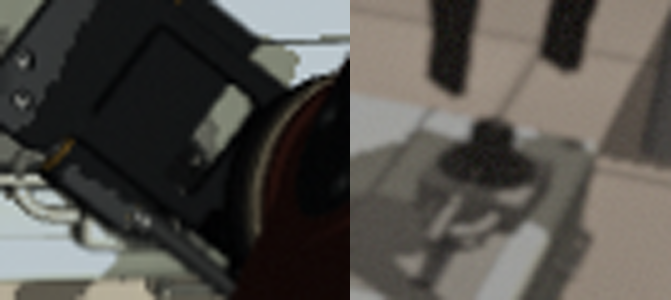

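The composite shows the two fingertips straddling the knob in the side view: tips at about (445,90) and (570,65), knob top centre at about (492,125). I'll check that offset numerically.

```bash
python3 - <<'E'
from h import *
s=np.load("side.npz")
print(proj(s,[[.4918,-.2306,.1516],[.4925,-.231,.125],[.4925,-.231,.117],[.4925,-.231,.108]]))
z=lambda x,y:[355+(x-350+.5)/4.286-.5,125+(y+.5)/4.286-.5]
print(z(507,78),cast(s,[z(507,78)],.1516),z(492,125),cast(s,[z(492,125)],.125),z(490,163),cast(s,[z(490,163)],.108))
E
```

```text
[[390.06323793 142.69849628]
 [387.75678552 154.62488172]
 [387.17040164 158.15940318]
 [386.51973078 162.08406561]]
[391.24755016332244, 142.81544563695755] [[ 0.48958242 -0.23107462  0.1516    ]] [387.74778348110124, 153.78138124125059] [[ 0.49347573 -0.23458504  0.125     ]] [387.2811479234718, 162.64745683621092] [[ 0.49048828 -0.22932998  0.108     ]]
```

```bash
python3 -m creep '[[[0,0,2,0,0,0,0.6],[0,0,3.5,0,0,0,0.6],[0,0,4,0,0,0,0.6],[0,0,4.05,0,0,0,0.6],[0,0,4.05,0,0,0,0.5]]]' 12
python3 -m creep '[[[0,0,0,0,0,0,0.3],[0,0,0,0,0,0,0.2],[0,0,0,0,0,0,0.15],[0,0,0,0,0,0,0.15],[0,0,0,0,0,0,0.15]]]'
```

```text
time_s: 3.3
ee_pos: [0.4925, -0.231, 0.1203]
tcp_rot: [[-0.763, 0.646, 0.0], [0.646, 0.763, -0.0], [-0.0, 0.0, -1.0]]
contact_force: [-0.3, 0.4, 1.2]
opening: 0.0494
grasp_force: 0.0
time_s: 3.8
ee_pos: [0.4926, -0.231, 0.1204]
tcp_rot: [[-0.764, 0.646, 0.001], [0.646, 0.764, -0.0], [-0.001, 0.0, -1.0]]
contact_force: [-0.2, 0.9, 2.0]
opening: 0.0206
grasp_force: 12.0
```

```bash
python3 -m creep '[[[0,0,0.05,0,0,0,0.15],[0,0,0.1,0,0,0,0.15],[0,0,0.1,0,0,0,0.15]]]' 25
python3 -m creep '[[[0,0,0,0,0,0.1,0.15],[0,0,0,0,0,0.2,0.15],[0,0,0,0,0,0.3,0.15],[0,0,0,0,0,0.4,0.15],[0,0,0,0,0,0.5,0.15]]]'
python3 - <<'E'
from workcell import arm
s=arm.observe();print(s["moment"],s["joint_positions"])
E
```

```text
time_s: 4.1
ee_pos: [0.4927, -0.2311, 0.1203]
tcp_rot: [[-0.764, 0.646, 0.001], [0.646, 0.764, -0.0], [-0.001, 0.0, -1.0]]
contact_force: [-2.1, 2.6, 7.8]
opening: 0.0202
grasp_force: 25.0
time_s: 4.6
ee_pos: [0.4931, -0.2316, 0.1203]
tcp_rot: [[-0.357, 0.934, 0.002], [0.934, 0.357, -0.002], [-0.002, 0.001, -1.0]]
contact_force: [-1.2, -0.0, 6.0]
opening: 0.0201
grasp_force: 25.0
[0.03477891 0.03796423 0.04435776] [-3.34418002e+01  7.75956080e+00  1.05440507e+02 -1.96575476e-02
  6.66712755e+01 -5.43450568e+01]
```

```bash
python3 -m creep '[[[0,0,0,0,0,0.1,0.15],[0,0,0,0,0,0.2,0.15],[0,0,0,0,0,0.3,0.15],[0,0,0,0,0,0.4,0.15],[0,0,0,0,0,0.5,0.15]]]'
python3 -m creep '[[[0,0,0,0,0,0.1,0.15],[0,0,0,0,0,0.2,0.15],[0,0,0,0,0,0.3,0.15],[0,0,0,0,0,0.4,0.15],[0,0,0,0,0,0.5,0.15]]]'
python3 -m creep '[[[0,0,0,0,0,0.1,0.15],[0,0,0,0,0,0.2,0.15],[0,0,0,0,0,0.3,0.15],[0,0,0,0,0,0.4,0.15],[0,0,0,0,0,0.5,0.15]]]'
python3 - <<'E'
from h import *
c=arm.capture("side");zoom(c,355,125,75,70,8,"pics/side2.png")
s=arm.observe();print(s["moment"],s["joint_positions"])
E
```

```text
time_s: 5.1
ee_pos: [0.4928, -0.2316, 0.1203]
tcp_rot: [[0.135, 0.991, 0.001], [0.991, -0.135, -0.001], [-0.001, 0.001, -1.0]]
contact_force: [-1.3, 1.2, 7.5]
opening: 0.0203
grasp_force: 25.0
time_s: 5.6
ee_pos: [0.4925, -0.2315, 0.1203]
tcp_rot: [[0.593, 0.805, 0.0], [0.805, -0.593, -0.001], [-0.001, 0.001, -1.0]]
contact_force: [-3.7, 0.4, 7.3]
opening: 0.0203
grasp_force: 25.0
time_s: 6.1
ee_pos: [0.4923, -0.2313, 0.1203]
tcp_rot: [[0.907, 0.422, -0.0], [0.422, -0.907, -0.001], [-0.0, 0.0, -1.0]]
contact_force: [-4.3, 1.6, 9.1]
opening: 0.0202
grasp_force: 25.0
[ 0.23874007  0.73565825 -0.00483632] [-3.34474222e+01  7.74090989e+00  1.05466908e+02 -3.69952628e-02
  6.67864240e+01  3.19049097e+01]
```

View pics/side2.png

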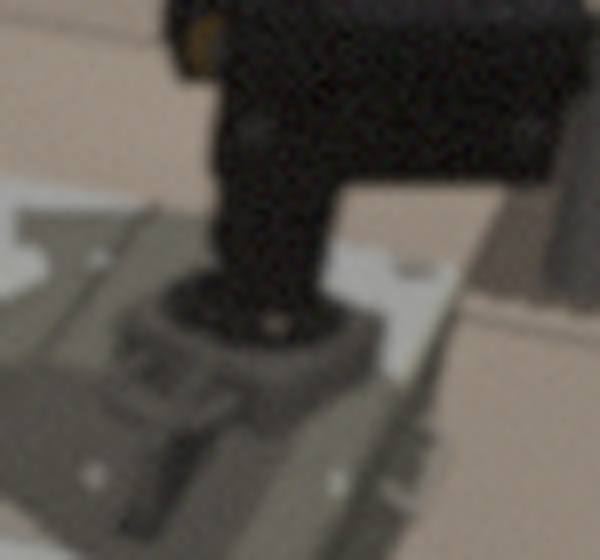

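The side view shows the zero mark near (275,322), just right of the front of the dial, so one click or so is left. I'll turn it that far, then release and look.

```bash
python3 -m creep '[[[0,0,0,0,0,0.1,0.15],[0,0,0,0,0,0.2,0.15],[0,0,0,0,0,0.3,0.15],[0,0,0,0,0,0.4,0.15],[0,0,0,0,0,0.5,0.15]]]'
python3 -m creep '[[[0,0,0,0,0,0.05,0.15],[0,0,0,0,0,0.1,0.15],[0,0,0,0,0,0.1,0.15],[0,0,-0.1,0,0,0.1,0.15]]]'
python3 -m creep '[[[0,0,0,0,0,0,0.3],[0,0,0,0,0,0,0.5],[0,0,0,0,0,0,0.9],[0,0,-1,0,0,0,1],[0,0,-2.5,0,0,0,1]]]'
python3 -m creep '[[[0,0,-4,0,0,0,1],[0,0,-6,0,0,0,1],[0,0,-6.5,0,0,0,1]]]'
python3 - <<'E'
from h import *
c=arm.capture("side");zoom(c,360,140,60,70,8,"pics/side3.png")
s=arm.observe();print(s["joint_positions"],s["tcp_rot"])
c=arm.capture("top");a=c["img"][225:285,370:450].copy();print(a.mean())
cv2.imwrite("pics/top3.png",cv2.resize(a[:,:,::-1],None,fx=6,fy=6))
E
```

```text
time_s: 6.65
ee_pos: [0.4923, -0.231, 0.1203]
tcp_rot: [[0.998, -0.064, -0.0], [-0.064, -0.998, -0.0], [-0.0, 0.0, -1.0]]
contact_force: [-4.1, 1.6, 10.8]
opening: 0.0202
grasp_force: 25.0
time_s: 7.05
ee_pos: [0.4921, -0.2308, 0.1204]
tcp_rot: [[0.987, -0.16, -0.001], [-0.16, -0.987, 0.0], [-0.001, -0.0, -1.0]]
contact_force: [-1.1, -0.1, -0.5]
opening: 0.0199
grasp_force: 25.0
time_s: 7.55
ee_pos: [0.4917, -0.2305, 0.1449]
tcp_rot: [[0.987, -0.16, -0.002], [-0.16, -0.987, 0.001], [-0.002, -0.001, -1.0]]
contact_force: [1.1, -0.1, -0.2]
opening: 0.0504
grasp_force: 0.0
time_s: 7.85
ee_pos: [0.4944, -0.2322, 0.215]
tcp_rot: [[0.987, -0.159, 0.006], [-0.159, -0.987, -0.004], [0.007, 0.003, -1.0]]
contact_force: [-0.0, -0.2, 0.2]
opening: 0.0742
grasp_force: 0.0
[-3.34362196e+01  2.22625248e+00  1.00743878e+02  2.55009571e-03
  7.66969155e+01  6.57376933e+01] [[ 0.98719439 -0.15944743  0.00487323]
 [-0.15943329 -0.98720363 -0.00316582]
 [ 0.00531566  0.00234833 -0.99998311]]
52.537708333333335
```

View pics/side3.png

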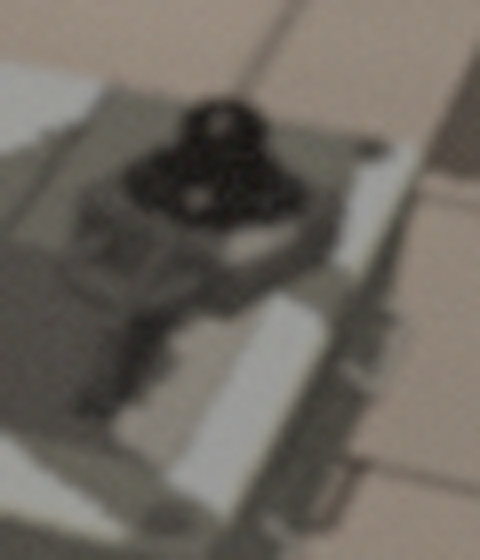

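The side view shows a zero mark at about (198,200) and the case perhaps slightly yawed. I'll move the hand aside, pre-rotating for the case grasp, to get a clear top view.

```bash
python3 -m creep '[[[-0.4,3,0,0,0,-0.15,1],[-0.8,7.5,0,0,0,-0.3,1],[-1.2,12,0,0,0,-0.45,1],[-1.6,16,0,0,0,-0.6,1],[-1.9,19.5,0,0,0,-0.75,1]]]'
python3 -m creep '[[[0,0,0,0,0,-0.15,1],[0,0,0,0,0,-0.3,1],[0,0,0,0,0,-0.45,1],[0,0,0,0,0,-0.6,1],[0,0,0,0,0,-0.75,1]]]'
python3 - <<'E'
from h import *
c=arm.capture("top");np.savez("top4.npz",**c)
a=cv2.resize(c["img"][215:290,330:460,::-1],None,fx=6,fy=6,interpolation=cv2.INTER_CUBIC)
cv2.imwrite("pics/top4.png",a)
s=arm.observe();print(s["joint_positions"],s["ee_pos"])
E
```

```text
time_s: 8.45
ee_pos: [0.4409, -0.4216, 0.2079]
tcp_rot: [[0.831, 0.557, -0.002], [0.557, -0.831, 0.002], [-0.0, -0.003, -1.0]]
contact_force: [0.6, 0.4, -0.0]
opening: 0.087
grasp_force: 0.0
time_s: 8.95
ee_pos: [0.4417, -0.4196, 0.2078]
tcp_rot: [[0.228, 0.974, -0.002], [0.974, -0.228, 0.003], [0.002, -0.003, -1.0]]
contact_force: [-0.3, 0.2, 0.5]
opening: 0.0872
grasp_force: 0.0
[-5.09408565e+01  1.15837009e+01  9.11511838e+01 -4.69985671e-03
  7.74708230e+01 -3.82182849e+01] [ 0.44168328 -0.41958852  0.20781082]
```

View pics/top4.png

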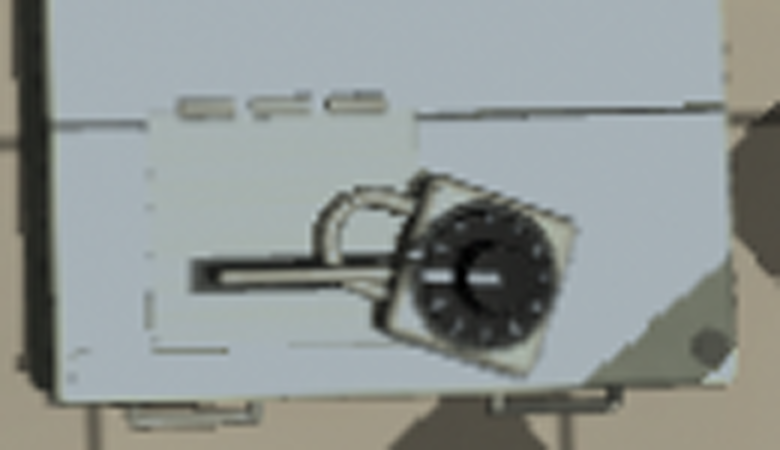

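The top view shows the lock has yawed about 16° clockwise against the staple. The index is now at about (415,255) and the zero mark at (440,275), so the dial is still about 17° short of home, with its centre still at (484,277). I'll regrasp the knob and turn about 17° more.

```bash
python3 -m creep '[[[3,0.1,0,0,0,0,0.8],[8,0.3,0,0,0,0,0.6],[13,0.45,0,0,0,0,0.6],[17,0.6,0,0,0,0,0.6],[19.5,0.65,0,0,0,0,0.6]]]'
python3 -m creep '[[[0,0,2.5,0,0,0,0.6],[0,0,5.5,0,0,0,0.6],[0,0,7.5,0,0,0,0.6],[0,0,8.5,0,0,0,0.6],[0,0,8.75,0,0,0,0.5]]]'
python3 -m creep '[[[0,0,0,0,0,0,0.3],[0,0,0,0,0,0,0.15],[0,0,0,0,0,0,0.15],[0,0,0.05,0,0,0,0.15],[0,0,0.1,0,0,0,0.15]]]'
python3 -m creep '[[[0,0,0,0,0,0.1,0.15],[0,0,0,0,0,0.2,0.15],[0,0,0,0,0,0.3,0.15],[0,0,0,0,0,0.3,0.15],[0,0,0,0,0,0.3,0.15]]]'
python3 - <<'E'
from workcell import arm
s=arm.observe();print(s["moment"],s["joint_positions"])
E
```

```text
time_s: 9.5
ee_pos: [0.4941, -0.229, 0.2085]
tcp_rot: [[0.235, 0.972, -0.002], [0.972, -0.235, 0.002], [0.002, -0.002, -1.0]]
contact_force: [0.4, -0.6, -0.6]
opening: 0.0567
grasp_force: 0.0
time_s: 10.0
ee_pos: [0.4931, -0.2315, 0.1204]
tcp_rot: [[0.235, 0.972, -0.003], [0.972, -0.235, 0.002], [0.001, -0.004, -1.0]]
contact_force: [-0.2, 0.1, -0.2]
opening: 0.0493
grasp_force: 0.0
time_s: 10.5
ee_pos: [0.4942, -0.2327, 0.123]
tcp_rot: [[0.234, 0.972, -0.0], [0.972, -0.234, -0.001], [-0.001, -0.0, -1.0]]
contact_force: [-5.8, 1.7, 10.2]
opening: 0.0199
grasp_force: 25.0
time_s: 11.0
ee_pos: [0.4938, -0.2325, 0.123]
tcp_rot: [[0.511, 0.86, -0.001], [0.86, -0.511, -0.0], [-0.001, -0.001, -1.0]]
contact_force: [-6.8, 1.8, 9.7]
opening: 0.0199
grasp_force: 25.0
[ 0.34108545  1.12466889 -0.00549207] [-3.34605404e+01  7.84329714e+00  1.05028349e+02 -6.00610751e-02
  6.71708476e+01 -2.73646294e+00]
```

```bash
python3 -m creep '[[[0,0,-0.1,0,0,0,0.15],[0,0,-0.1,0,0,0,0.4],[0,0,-0.1,0,0,0,0.8],[0,0,-1,0,0,0,1],[0,0,-3,0,0,0,1]]]'
python3 -m creep '[[[0,0,-3,0,0,0,1],[-3,0.9,-5,0,0,0,1],[-8,2.3,-5,0,0,0,1],[-13,3.7,-5,0,0,0,1],[-17,5,-5,0,0,0,1]]]'
python3 -m creep '[[[-1.9,0.4,0,0,0,0,1],[-1.9,0.4,0,0,0,0,1]]]'
python3 - <<'E'
from h import *
c=arm.capture("top");np.savez("top5.npz",**c)
a=cv2.resize(c["img"][230:285,380:440,::-1],None,fx=10,fy=10,interpolation=cv2.INTER_CUBIC)
cv2.imwrite("pics/top5.png",a)
s=arm.observe();print(s["joint_positions"],s["ee_pos"])
E
```

```text
time_s: 11.5
ee_pos: [0.4935, -0.2316, 0.1505]
tcp_rot: [[0.51, 0.86, -0.003], [0.86, -0.51, 0.002], [0.0, -0.003, -1.0]]
contact_force: [1.4, -0.7, 0.0]
opening: 0.0441
grasp_force: 0.0
time_s: 12.0
ee_pos: [0.4504, -0.4061, 0.2029]
tcp_rot: [[0.51, 0.86, 0.002], [0.86, -0.51, -0.002], [-0.001, 0.002, -1.0]]
contact_force: [1.0, -0.3, 0.4]
opening: 0.0826
grasp_force: 0.0
time_s: 12.2
ee_pos: [0.4433, -0.425, 0.2018]
tcp_rot: [[0.513, 0.858, 0.0], [0.858, -0.513, -0.001], [-0.0, 0.001, -1.0]]
contact_force: [0.0, 1.4, 0.6]
opening: 0.0866
grasp_force: 0.0
[-5.10012871e+01  1.22524071e+01  9.10538225e+01  3.41350888e-02
  7.67059928e+01 -2.01877970e+01] [ 0.44398648 -0.42309438  0.20161326]
```

View pics/top5.png

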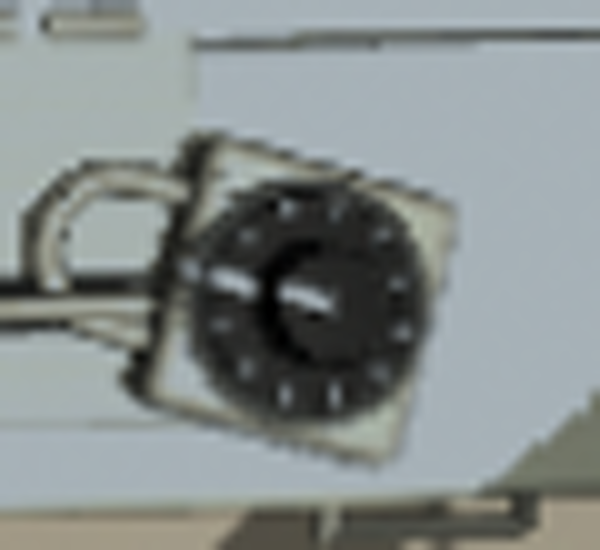

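The dial is home: the zero mark (235,283), knob line and index (187,268) are collinear. Next I'll compute the case pose for the grasp.

```bash
python3 - <<'E'
from h import *
t=np.load("top5.npz")
Z=lambda p:(np.array(p,float)+.5)/10-.5+[380,230]
c=cast(t,Z([[212,140],[455,212],[382,462],[147,400]]),.105);print(c[:,:2],c.mean(0))
f=c[0]+c[3]-c[1]-c[2];l=c[3]+c[2]-c[0]-c[1]
y1=np.arctan2(f[1],f[0]);y2=np.arctan2(l[1],l[0])-np.pi/2;print(np.degrees([y1,y2]),np.linalg.norm(f)/2,np.linalg.norm(l)/2)
q=cast(t,Z([[310,300]]),.108)[0];print("dial centre",q)
b=cast(t,Z([[60,308],[150,305]]),.11);print("bar pts",b)
y=np.radians(70);R=np.array([[np.cos(y),-np.sin(y)],[np.sin(y),np.cos(y)]])
for st in([.4936,-.2005],[.4926,-.2015]):print("staple in lock",R.T@(np.array(st)-[q[0],q[1]]))
print("crown inner edge px -> ",cast(t,Z([[30,240],[125,170]]),.094))
E
```

```text
[[ 0.52455865 -0.21524626]
 [ 0.50954229 -0.26068342]
 [ 0.46375727 -0.24480594]
 [ 0.47694291 -0.20099502]] [ 0.49370028 -0.23043266  0.105     ]
[72.4637015  72.12161378] 0.04679896178720609 0.049069953390265486
dial centre [ 0.49436848 -0.23164424  0.108     ]
bar pts [[ 0.4946946  -0.18432019  0.11      ]
 [ 0.49463517 -0.20111108  0.11      ]]
staple in lock [0.02900318 0.0113741 ]
staple in lock [0.02772147 0.01197177]
crown inner edge px ->  [[ 0.50702874 -0.18256539  0.094     ]
 [ 0.51949394 -0.20114083  0.094     ]]
```

```bash
python3 -m creep '[[[3,-0.9,0,0,0,-0.1,1],[8,-2.3,0,0,0,-0.225,1],[13,-3.8,0,0,0,-0.225,1],[17,-5,0,0,0,-0.225,1],[19.05,-5.55,0,0,0,-0.225,1]]]' 15
python3 -m creep '[[[0,0,0,0,0,0,1],[0,0,2.5,0,0,0,1],[0,0,5,0,0,0,1],[0,0,6.5,0,0,0,1],[0,0,7,0,0,0,1]]]'
python3 - <<'E'
from h import *
s=arm.observe();print(s["ee_pos"],s["tcp_rot"][:,0])
E
```

```text
time_s: 12.75
ee_pos: [0.4945, -0.2246, 0.2017]
tcp_rot: [[0.301, 0.953, 0.0], [0.953, -0.301, 0.002], [0.002, -0.0, -1.0]]
contact_force: [-0.3, 0.4, -0.2]
opening: 0.087
grasp_force: 0.0
time_s: 13.25
ee_pos: [0.4927, -0.2294, 0.1296]
tcp_rot: [[0.306, 0.952, -0.003], [0.952, -0.306, 0.002], [0.001, -0.003, -1.0]]
contact_force: [0.3, 0.1, 0.4]
opening: 0.087
grasp_force: 0.0
[ 0.49268292 -0.22943174  0.12960771] [0.30552797 0.95218262 0.00095552]
```

```bash
python3 -m creep '[[[-0.1,0.15,1.5,0,0,0,1],[-0.1,0.15,2.6,0,0,0,1],[-0.1,0.15,3.1,0,0,0,1],[-0.1,0.15,3.25,0,0,0,1],[-0.1,0.15,3.25,0,0,0,0.8]]]' 12
python3 -m creep '[[[0,0,0,0,0,0,0.7],[0,0,0,0,0,0,0.6],[0,0,0,0,0,0,0.55],[0,0,0,0,0,0,0.5],[0,0,0,0,0,0,0.5]]]'
python3 -m creep '[[[0,0,0,0,0,0,0.5],[0,0,0,0,0,0,0.5],[0,0,0,0,0,0,0.5]]]' 45
```

```text
time_s: 13.75
ee_pos: [0.495, -0.2318, 0.0991]
tcp_rot: [[0.306, 0.952, 0.0], [0.952, -0.306, 0.0], [0.0, 0.0, -1.0]]
contact_force: [0.3, -0.4, 0.1]
opening: 0.084
grasp_force: 0.0
time_s: 14.25
ee_pos: [0.4947, -0.2317, 0.0993]
tcp_rot: [[0.306, 0.952, -0.0], [0.952, -0.306, -0.0], [-0.0, -0.0, -1.0]]
contact_force: [-1.3, 0.4, 2.5]
opening: 0.0519
grasp_force: 12.0
time_s: 14.55
ee_pos: [0.4948, -0.2317, 0.0993]
tcp_rot: [[0.306, 0.952, -0.0], [0.952, -0.306, 0.0], [-0.0, -0.0, -1.0]]
contact_force: [-3.4, 0.5, 4.1]
opening: 0.0515
grasp_force: 45.0
```

```bash
python3 -m creep '[[[-0.1,0,-0.15,0,0,0,0.5],[-0.2,-0.05,-0.25,0,0,-0.05,0.5],[-0.2,-0.1,-0.25,0,0,-0.12,0.5],[-0.2,-0.15,-0.25,0,0,-0.2,0.5],[-0.2,-0.15,-0.25,0,0,-0.26,0.5]]]'
python3 -m creep '[[[0,0,0,0,0,0,0.5]]]'
```

```text
time_s: 15.05
ee_pos: [0.4927, -0.2329, 0.1007]
tcp_rot: [[0.048, 0.999, -0.0], [0.999, -0.048, 0.001], [0.001, -0.0, -1.0]]
contact_force: [-0.1, 0.4, -3.0]
opening: 0.0517
grasp_force: 45.0
time_s: 15.15
ee_pos: [0.4927, -0.2329, 0.1008]
tcp_rot: [[0.05, 0.999, -0.0], [0.999, -0.05, 0.001], [0.001, -0.0, -1.0]]
contact_force: [0.4, -0.3, -3.0]
opening: 0.0517
grasp_force: 45.0
```

```bash
python3 -m creep '[[[-0.4,0,0,0,0,0,0.5],[-0.8,0,0,0,0,0,0.5],[-1.1,0,0,0,0,0,0.5],[-1.3,0,0,0,0,0,0.5],[-1.5,0,0,0,0,0,0.5]]]'
python3 -m creep '[[[-0.2,0,0,0,0,0,0.5],[-0.4,0,0,0,0,0,0.5],[-0.6,0,0,0,0,0,0.5],[-0.8,0,0,0,0,0,0.5],[-0.8,0,0,0,0,0,0.5]]]'
```

```text
time_s: 15.65
ee_pos: [0.4921, -0.2478, 0.1013]
tcp_rot: [[0.051, 0.999, -0.0], [0.999, -0.051, 0.001], [0.001, -0.0, -1.0]]
contact_force: [0.8, 3.4, -2.7]
opening: 0.0515
grasp_force: 44.9
time_s: 16.15
ee_pos: [0.4918, -0.2565, 0.1016]
tcp_rot: [[0.051, 0.999, 0.0], [0.999, -0.051, -0.0], [-0.0, 0.0, -1.0]]
contact_force: [1.2, 3.0, -3.6]
opening: 0.0519
grasp_force: 44.9
```

```bash
python3 -m creep '[[[-0.2,0,0,0,0,0,0.5],[-0.4,0,0,0,0,0,0.5],[-0.6,0,0,0,0,0,0.5],[-0.6,0,0,0,0,0,0.5]]]'
python3 -m creep '[[[-0.1,0,0,0,0,0,0.5],[-0.2,0,0,0,0,0,0.5],[-0.2,0,0,0,0,0,0.5]]]'
```

```text
time_s: 16.55
ee_pos: [0.4915, -0.2625, 0.1016]
tcp_rot: [[0.051, 0.999, 0.0], [0.999, -0.051, -0.0], [-0.0, 0.0, -1.0]]
contact_force: [1.5, 1.1, -3.8]
opening: 0.0515
grasp_force: 44.9
time_s: 16.85
ee_pos: [0.4914, -0.2642, 0.1016]
tcp_rot: [[0.051, 0.999, 0.0], [0.999, -0.051, -0.0], [-0.0, 0.0, -1.0]]
contact_force: [1.9, 2.2, -4.5]
opening: 0.0512
grasp_force: 44.9
```

```bash
python3 -m creep '[[[-0.1,0,0,0,0,0,0.5],[-0.15,0,0,0,0,0,0.5],[-0.15,0,0,0,0,0,0.5]]]'
python3 -m creep '[[[-0.1,0,0,0,0,0,0.5],[-0.15,0,0,0,0,0,0.5],[-0.15,0,0,0,0,0,0.5]]]'
```

```text
time_s: 17.15
ee_pos: [0.4913, -0.2648, 0.1013]
tcp_rot: [[0.051, 0.999, -0.0], [0.999, -0.051, 0.002], [0.002, -0.0, -1.0]]
contact_force: [2.3, 6.0, -3.5]
opening: 0.0516
grasp_force: 44.9
time_s: 17.45
ee_pos: [0.4913, -0.265, 0.1011]
tcp_rot: [[0.051, 0.999, -0.0], [0.999, -0.051, 0.004], [0.004, -0.001, -1.0]]
contact_force: [2.6, 9.7, -2.4]
opening: 0.0515
grasp_force: 44.9
```

```bash
python3 -m creep '[[[0.4,0,0,0,0,0,0.5],[1,0,0,0,0,0,0.5],[1.6,0,0,0,0,0,0.5],[2.2,0,0,0,0,0,0.5],[2.8,0,0,0,0,0,0.5]]]'
python3 -m creep '[[[0.3,0,0,0,0,0,0.5],[0.5,0,0,0,0,0,0.5],[0.5,0,0,0,0,0,0.5]]]'
python3 - <<'E'
from h import *
c=arm.capture("side");zoom(c,360,135,75,70,8,"pics/side6.png")
E
```

```text
time_s: 17.95
ee_pos: [0.4926, -0.2388, 0.1017]
tcp_rot: [[0.051, 0.999, 0.0], [0.999, -0.051, -0.0], [-0.0, 0.0, -1.0]]
contact_force: [-0.6, -0.1, -2.9]
opening: 0.0515
grasp_force: 45.0
time_s: 18.25
ee_pos: [0.4929, -0.2339, 0.1016]
tcp_rot: [[0.05, 0.999, 0.0], [0.999, -0.05, -0.0], [-0.0, 0.0, -1.0]]
contact_force: [0.1, 1.0, -2.7]
opening: 0.0518
grasp_force: 45.0
```

View pics/side6.png

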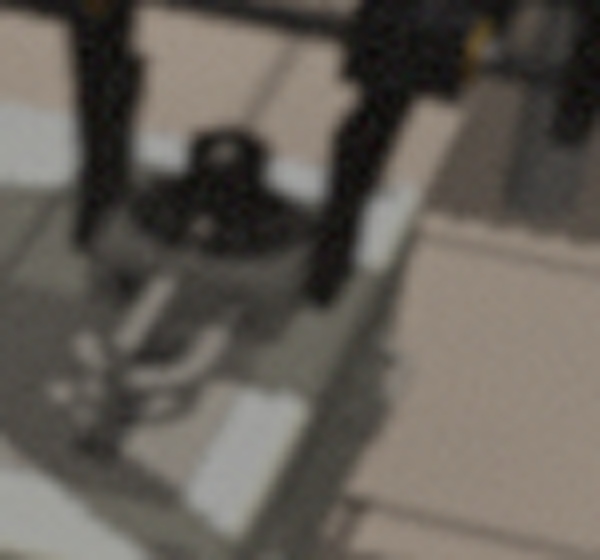

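The side view shows the lock held, dial at home, shackle drawn out under the staple bar (crown near (110,395)), with no contact force. I'll slip it sideways now.

```bash
python3 -m creep '[[[0,-0.3,0,0,0,0,0.5],[0,-0.7,0,0,0,0,0.5],[0,-1.1,0,0,0,0,0.5],[0,-1.1,0,0,0,0,0.5]]]'
```

```text
time_s: 18.7
ee_pos: [0.4812, -0.2336, 0.1014]
tcp_rot: [[0.051, 0.999, -0.0], [0.999, -0.051, 0.0], [0.0, -0.001, -1.0]]
contact_force: [0.3, -0.7, -3.3]
opening: 0.0513
grasp_force: 45.0
```

```bash
python3 -m creep '[[[0,-0.4,0,0,0,0,0.5],[0,-0.8,0,0,0,0,0.5],[0,-1.2,0,0,0,0,0.5],[0,-1.2,0,0,0,0,0.5]]]'
python3 -m creep '[[[0,-0.5,0,0,0,0,0.5],[0,-1,0,0,0,0,0.5],[0,-1.6,0,0,0,0,0.5],[0,-1.8,0,0,0,0,0.5]]]'
```

```text
time_s: 19.1
ee_pos: [0.4693, -0.2329, 0.1014]
tcp_rot: [[0.051, 0.999, -0.0], [0.999, -0.051, 0.0], [0.0, -0.0, -1.0]]
contact_force: [0.3, 0.8, -2.4]
opening: 0.0514
grasp_force: 45.0
time_s: 19.5
ee_pos: [0.4511, -0.2319, 0.1014]
tcp_rot: [[0.051, 0.999, -0.001], [0.999, -0.051, 0.0], [0.0, -0.001, -1.0]]
contact_force: [0.0, -0.5, -2.7]
opening: 0.0516
grasp_force: 45.0
```

```bash
python3 -m creep '[[[0,0,-1,0,0,0,0.5],[0,0,-3,0,0,0,0.5],[0,0,-5.5,0,0,0,0.5],[0,0,-8,0,0,0,0.5],[0,0,-9.5,0,0,0,0.5]]]'
python3 -m creep '[[[0,0,-0.5,0,0,0,0.5],[0,0,-0.5,0,0,0,0.5],[0,0,-0.5,0,0,0,0.5],[0,0,-0.5,0,0,0,0.5],[0,0,-0.5,0,0,0,0.5]]]'
python3 - <<'E'
from h import *
c=arm.capture("side");zoom(c,330,90,140,110,5,"pics/side7.png")
E
```

```text
time_s: 20.0
ee_pos: [0.453, -0.2327, 0.1997]
tcp_rot: [[0.051, 0.999, 0.003], [0.999, -0.051, -0.002], [-0.002, 0.003, -1.0]]
contact_force: [1.2, 0.2, -2.8]
opening: 0.0517
grasp_force: 45.0
time_s: 20.5
ee_pos: [0.4514, -0.2316, 0.2003]
tcp_rot: [[0.051, 0.999, -0.002], [0.999, -0.051, 0.001], [0.001, -0.002, -1.0]]
contact_force: [-0.0, -0.5, -1.8]
opening: 0.0515
grasp_force: 45.0
```

View pics/side7.png

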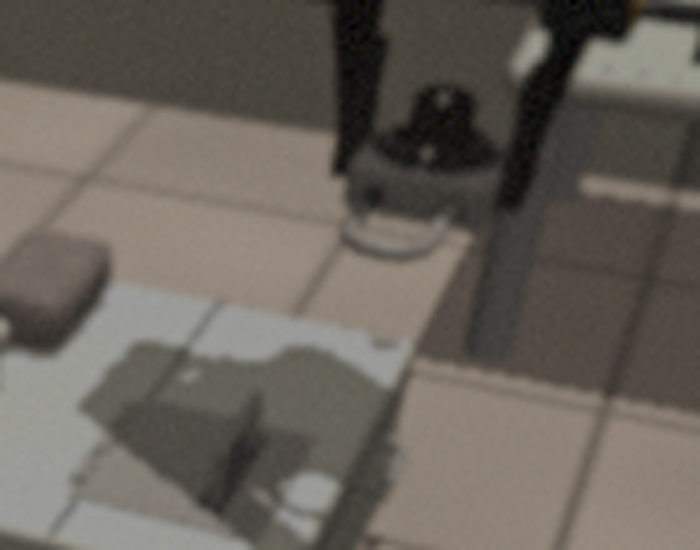

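The lock hangs level in the jaws at about (425,170), with the shackle out and its short leg clear of the case. The staple stays behind on the box at (240,440). I'm handing in now.

```bash
python3 -c "
from workcell import arm
print(arm.sign_off())"
```

```text
the job is handed in; nothing more can be done
None
```

I handed the job in: the dial is on zero, the shackle was drawn open and slipped off the staple, and the lock is held still and level, dial up, about 10 cm above the box; the sign-off gave no verdict.

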